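# Let the thick vial out of its lever dispenser

### The arm

A 7-joint arm with a two-finger parallel gripper is mounted at the origin on the work surface. World frame = base frame: x ahead of the robot, y to its left, z up, the work surface at z = 0. Lengths are in m, angles in rad, forces in N, time in s.
With the tool pointing down it reaches from about 0.4 to 0.85 m from the base axis. Payload 4.5 kg.
Tool frame: the origin (TCP) lies at the very end of the fingers, on their centre line; the grasp point (between the pads) lies 19 mm behind it; z points along the fingers, y is the line along which they close (so a half turn about z gives the same grasp; the last joint's range is limited). The gripper opens to 85 mm and grips with 20 to 120 N. Pads are 22 mm wide; open, the fingers measure 114 mm over their backs; the gripper's body (76 mm by 85 mm) begins 54 mm behind the grasp point. The pads swing forward as they close: fully open they stand 13 mm farther back than shut.
Start: joints at [-1.159, 0.689, -0.195, 1.565, 0.157, 0.902, -0.215], TCP at [0.231, 0.581, 0.231] pointing down, gripper open.
Joint ranges: [-3.01, 3.01], [-0.46, 2.08], [-1.47, 1.51], [0.13, 2.56], [-1, 4.14], [0.04, 2.09], [-2.66, 2.66]. Speed limits (rad/s): [2.57, 2.57, 3.14, 3.14, 3.14, 3.14, 3.14].

### API

Orientations are given as [roll, pitch, yaw] about the fixed x, y, z axes, in that order (R = Rz(yaw) Ry(pitch) Rx(roll)).
In Python, from cell import * gives the robot as it stands. The module is installed in compiled form; this text tells all that it offers.
- The arm moves only by the tool servo_tool, never from a script. Its argument "deltas" is a list of rows, each a list of 7 numbers: the opening, from 0 (shut) to 1 (fully open), then the shift along the tool's x, y, z in mm, then the turn, a rotation vector about the tool's x, y, z in degrees. A call has 1 to 5 rows; each row shifts and turns the commanded pose from where the row before left it, along the tool's axes as they then stand; what a row does not reach is not made up. A row lasts 1/10 s, in which the tool goes at most 50 mm and 8.59 degrees, less where a joint would pass 70% of its speed; a pose out of reach is approached as far as the arm can. A call with a gripper value outside its range is refused whole. The fingers move at their own pace and stop on an object; the grip force is fixed at half the most. Time passes only in rows, so rows that do not move let the fingers close. It gives the time, the measured TCP pose, the force, the opening and the grip force at its end, in the units of the state.
- read_state(): the state, without advancing time (a new reading comes with each control period).
- read_camera(name): name is "scene" or "top"; returns a dict with "image" (400x640x3 uint8, red, green, blue), "intrinsics" (3x3 intrinsics, pixels), "R" (3x3) and "t" (3): a world point X has camera coordinates R X + t. Camera axes: x right, y down, z forward; pixel columns grow to the right and rows downward; lengths in m; the calibration is good to about 2 mm. A picture is of the moment at which its call begins. There is no depth.
- job_done(): hands the job in; it is judged then, once.
The state is a dict: "clock": time; "joint_pos": joint angles; "joint_vel": joint speeds; "tau": joint torques, N m; "eef_pos": TCP position; "tool_rot": TCP orientation; "wrist_force": force on the tool from outside, world axes, zero at the start; "wrist_torque": the same for the moment, N m; "gripper_width": opening from 0.0 (shut) to 1.0 (fully open); "gripper_force": force on a finger pad.
Only numpy, scipy, OpenCV 4.12 (cv2) and the standard library are available. Lean on these libraries where they do the work, as an engineer would, in place of code of your own. Each camera call takes 0.05 s, during which the arm holds its last target. There are 200 camera calls.

### The job

Two vial dispensers stand on the clinic counter. On the one that holds the thicker vial, press down the paddle of its rocking lever with the fingertips so that the gate lifts and the vial rolls out into the catch pocket, then let go so that the gate drops shut again. Do not touch the vials or the gate, leave the other dispenser's lever alone, and do not move anything else on the counter.

Things in the scene. Friction and masses are not known exactly. Their poses are not given: they have to be found in the camera images.
- thick_dispenser: white and steel gravity dispenser, base 226 x 130 mm, fixed, holding one thick vial. Origin: centre of underside; x from catch pocket to rear, y to the lever side. Chute 60 mm wide at y = -22 mm, floor sloping down 14 deg to -x; walls 80 mm high from x = -40 to 112 mm, outer face at y = 12 mm; gate at x = -25 mm; catch pocket ahead of it, its front wall 36 mm high at x = -112 mm.
- thick_vial: the thick vial: amber glass, white cap, a cylinder 28 mm in diameter, 50 mm long, about 40 g. Origin: its centre; its length, along its y axis, lies across the chute. At the start it rests against the gate, centre at about x = -8 mm in its dispenser's frame; lying in the catch pocket it is at about x = -92 mm.
- thick_lever (a joint): lever of the thick vial's dispenser, rad: 0 at rest (gate shut), grows as the paddle is pressed, hard stop at 0.42 (paddle about 32 mm lower, gate fully up); the vial passes from about 0.27. Sprung back to 0: paddle needs about 3 N to start, 6 N fully down. It runs along x at y = 38 mm, pivot at x = 50, z = 90 mm between cheeks 100 mm high; paddle behind, gate in front.
- thick_paddle_top (a point): paddle of the thick vial's dispenser: flat aluminium plate 34 (x) x 36 (y) x 6 mm on the rear end of the lever. This point is the centre of its upper face, at x = +128 mm, y = +50 mm, z = 98 mm in the dispenser's frame at rest; it moves with the lever.
- thin_dispenser: white and steel gravity dispenser, base 226 x 130 mm, fixed, holding one thin vial. Origin: centre of underside; x from catch pocket to rear, y to the lever side. Chute 60 mm wide at y = -22 mm, floor sloping down 14 deg to -x; walls 80 mm high from x = -40 to 112 mm, outer face at y = 12 mm; gate at x = -25 mm; catch pocket ahead of it, its front wall 36 mm high at x = -112 mm.
- thin_vial: the thin vial: amber glass, white cap, a cylinder 16 mm in diameter, 50 mm long, about 15 g. Origin: its centre; its length, along its y axis, lies across the chute. At the start it rests against the gate, centre at about x = -14 mm in its dispenser's frame; lying in the catch pocket it is at about x = -98 mm.
- thin_lever (a joint): lever of the thin vial's dispenser, rad: 0 at rest (gate shut), grows as the paddle is pressed, hard stop at 0.42 (paddle about 32 mm lower, gate fully up); the vial passes from about 0.13. Sprung back to 0: paddle needs about 3 N to start, 6 N fully down. It runs along x at y = 38 mm, pivot at x = 50, z = 90 mm between cheeks 100 mm high; paddle behind, gate in front.
- thin_paddle_top (a point): paddle of the thin vial's dispenser: flat aluminium plate 34 (x) x 36 (y) x 6 mm on the rear end of the lever. This point is the centre of its upper face, at x = +128 mm, y = +50 mm, z = 98 mm in the dispenser's frame at rest; it moves with the lever.
- thick_gate_edge (a point): gate on the front end of the thick vial's lever: aluminium plate 54 mm wide, 56 mm high, 3 mm thick, hanging in the chute from a cross-arm. This point: centre of its lower edge, about 5 mm above the chute floor when shut, about 45 mm when fully up.
- jar: bystander: closed jar, 36 mm diameter, 50 mm high, standing between the two dispensers. Origin: centre of its underside.
- cup: bystander: open clear specimen cup, 60 mm rim diameter, 70 mm high. Origin: centre of its underside.
- sanitiser: bystander: clear bottle, 60 mm diameter, 120 mm high. Origin: centre of its underside.
- tape: bystander: roll of paper tape lying flat, 64 mm diameter, 20 mm high. Origin: centre of its underside.
- bandage: bystander: rolled bandage standing up, 44 mm diameter, 50 mm high. Origin: centre of its underside.
- mug: bystander: white mug, 72 mm diameter, 85 mm high. Origin: centre of its underside.
There are look-alikes about, which are no part of the job. Leave any black look-alike of the thick_vial alone. Leave any purple or turquoise look-alike of the thin_vial alone.

How it is judged:
On the way, in this order (a step that is already met when the one before it is completed fails the run):
1. the fingers press the paddle of the thick vial's dispenser down and its gate begins to lift (value of joint thick_lever above 0.1 rad and contact force between the fingers and thick_lever_c1 above 0.5 N).
2. the thick vial has rolled out into the catch pocket (x of thick_vial in the frame of thick_dispenser between -0.108 and -0.078 m and z of thick_vial in the frame of thick_dispenser below 0.04 m and y of thick_vial in the frame of thick_dispenser between -0.05 and 0.006 m), for 0.2 s.
At the end, for the whole second after the job is handed in: The thick vial lies at rest in the catch pocket of its own dispenser (centre 78 to 108 mm in front of the dispenser's centre, below 40 mm), its lever is back up (below 0.04 rad, gate shut), and the thin vial is still behind its shut gate (lever below 0.04 rad) (all of step 2 and linear speed of thick_vial below 0.02 m/s and value of joint each of thick_lever, thin_lever below 0.04 rad and x of thin_vial in the frame of thin_dispenser between -0.03 and 0.1 m); the robot touches nothing.
It fails at once if the other dispenser's lever is pressed (more than 0.06 rad) (value of joint thin_lever above 0.06 rad).
It fails at once if a vial is touched by the robot (contact force between any of the fingers, the arm and thick_vial above 0.3 N or contact force between any of the fingers, the arm and thin_vial above 0.3 N).
It fails at once if a vial is lifted out of its chute (height (world z) of any of thick_vial, thin_vial above 0.08 m).
It fails at once if the gate is pushed or lifted directly (contact force between any of the fingers, the arm and thick_lever_c2 above 0.5 N or contact force between any of the fingers, the arm and thick_lever_c3 above 0.5 N).
It fails at once if a bystander is moved more than 20 mm (distance of any of jar, cup, sanitiser, tape, bandage, mug from where it was at the start of the episode above 0.02 m).
It also fails if it takes over 32 s, if anything falls off the work surface, if the arm or the gripper's body presses on something with over 40 N, if the wrist force passes 120 N, or if a joint passes its speed limit or range.

## Working session

There is one attempt and no reset: what is moved stays moved. The work goes in short steps, Python scripts to look and compute and a tool call to move; the robot and the scene stay as the last step left them, time stands still between calls to the robot, and variables do not carry over. Pictures are saved under pics/ and viewed, at most 10 in all, crops included, and the job is handed in when it is done.

Besides the shell and the picture viewer there is one more tool, called after "Call:" by a JSON object that holds its "method" and its "body", one argument or row to a line. servo_tool: Moves the arm, as the interface text tells. Its arguments: {"type":"object","properties":{"deltas":{"type":"array","items":{"type":"array","items":{"type":"number"}}}},"required":["deltas"]}

```bash
mkdir -p pics
python3 - <<'E'
from cell import *
import cv2,numpy as np
for n in("scene","top"):
    c=read_camera(n);cv2.imwrite(f"pics/{n}0.png",c["image"][:,:,::-1])
    np.savez(n+"0.npz",**c)
    print(n,c["intrinsics"].tolist(),np.round(c["R"],3).tolist(),np.round(-c["R"].T@c["t"],3))
s=read_state();print(s["clock"],s["eef_pos"],s["tool_rot"])
E
```

```text
scene [[481.42377523909335, 0.0, 322.7225769524969], [0.0, 481.42377523909335, 194.03694673651006], [0.0, 0.0, 1.0]] [[-0.695, 0.719, 0.0], [0.564, 0.546, -0.619], [-0.445, -0.43, -0.785]] [1.024 0.517 0.968]
top [[394.28218062456153, 0.0, 328.1077765142976], [0.0, 394.28218062456153, 204.1179890258819], [0.0, 0.0, 1.0]] [[0.01, -1.0, -0.029], [-0.997, -0.007, -0.078], [0.077, 0.03, -0.997]] [0.415 0.01  0.976]
0.1 [0.23033562 0.58034275 0.23054082] [-3.13983249e+00  9.08386938e-05  2.76391025e+00]
```

View pics/scene0.png

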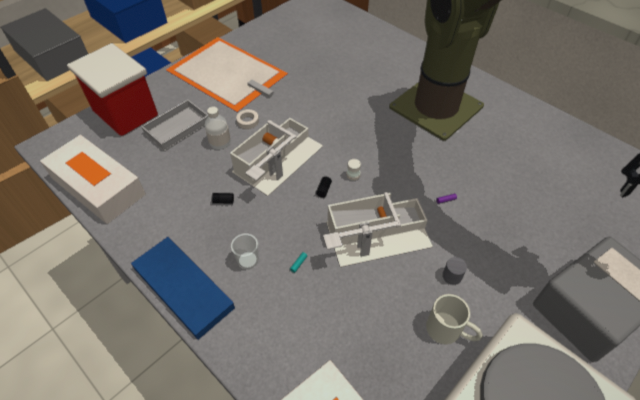

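View pics/top0.png

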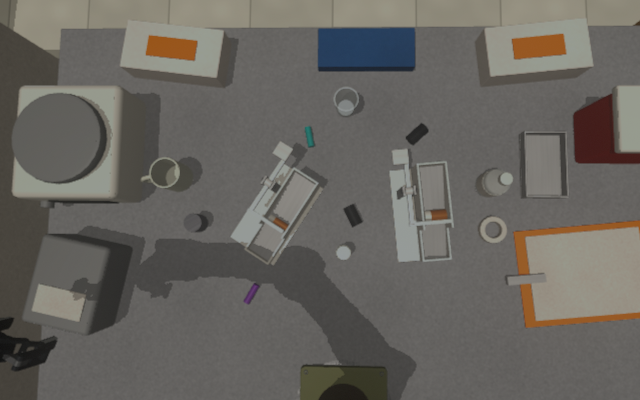

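The left dispenser has its paddle at about (283,150) in the top view and the right one at about (401,157). The vials are at (278,222) and (437,215), so I'll zoom in to compare their thickness.

```bash
cat > h.py <<'E'
import numpy as np,cv2
def ray(c,u,v,z):
    d=c["R"].T@np.linalg.inv(c["intrinsics"])@[u,v,1.];o=-c["R"].T@c["t"]
    return o+d*(z-o[2])/d[2]
def proj(c,X):
    p=(c["R"]@np.asarray(X).T).T+c["t"];q=p@c["intrinsics"].T
    return q[:,:2]/q[:,2:]
E
python3 - <<'E'
from h import *
t=np.load("top0.npz");s=np.load("scene0.npz")
a=t["image"][135:275,225:325];b=t["image"][135:275,380:480]
im=np.hstack([a,b]);im=cv2.resize(im,None,fx=4,fy=4,interpolation=cv2.INTER_CUBIC)
cv2.imwrite("pics/topz.png",im[:,:,::-1])
for c,n in((t,"top"),(s,"scene")):
    hsv=cv2.cvtColor(c["image"],cv2.COLOR_RGB2HSV)
    m=cv2.inRange(hsv,(3,130,50),(20,255,255))
    k,l,st,ce=cv2.connectedComponentsWithStats(m)
    for i in range(1,k):
        if 15<st[i][4]<400:
            r=cv2.minAreaRect(np.argwhere(l==i)[:,::-1].astype(np.float32));print(n,st[i],r,ray(c,*ce[i],.045).round(3))
# paddle/base candidates: paddle ray at z=.098 and axis
for n,p in(("L",(283,150)),("R",(401,157))):print(n,ray(t,*p,.098).round(3))
E
```

```text
top [600  95  15  59 172] ((606.625732421875, 124.26245880126953), (58.13545227050781, 11.399499893188477), 86.56636810302734) [ 0.685 -0.624  0.045]
top [431 210  16  10 129] ((438.7425537109375, 214.4257354736328), (8.557319641113281, 14.726551055908203), 84.2894058227539) [ 0.464 -0.222  0.045]
top [274 218  14  12  74] ((280.26922607421875, 223.34613037109375), (13.590153694152832, 5.269651889801025), 33.690067291259766) [0.44  0.151 0.045]
scene [182   0  30   9 148] ((196.5, 4.0), (8.0, 29.0), 90.0) [ 0.191 -0.918  0.045]
scene [261   0  26  13 180] ((273.5, 6.0), (12.0, 25.0), 90.0) [ 0.013 -0.72   0.045]
scene [346   0  22  10 126] ((356.5, 4.5), (9.0, 21.0), 90.0) [-0.212 -0.495  0.045]
scene [263 133  13  12  98] ((268.1538391113281, 137.76922607421875), (10.53930377960205, 9.429903030395508), 33.6900634765625) [ 0.464 -0.228  0.045]
scene [378 207   8  10  60] ((381.24139404296875, 211.6034393310547), (10.21324348449707, 5.942250728607178), 68.19859313964844) [0.442 0.148 0.045]
L [0.605 0.14  0.098]
R [ 0.59  -0.126  0.098]
```

View pics/topz.png

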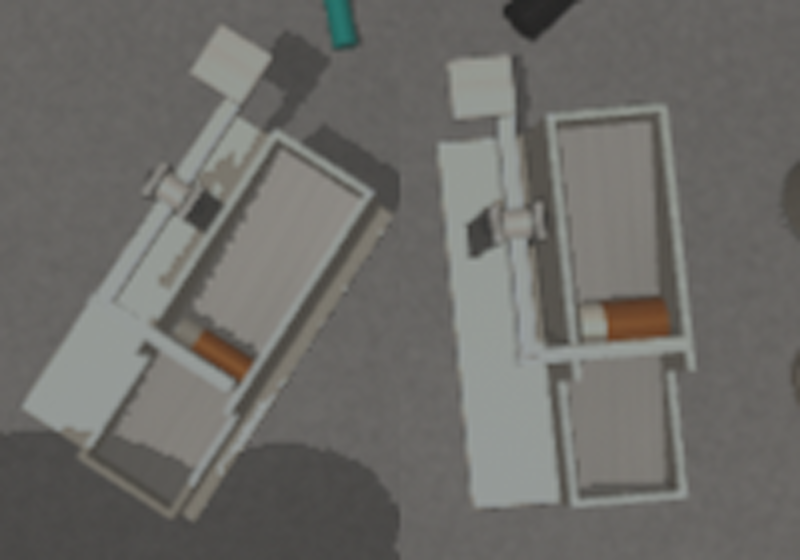

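The right dispenser (y<0) holds the thick vial: about 9.5 px wide against 6. Its paddle is near (0.590, -0.126). I'll move above it with the gripper shut.

Call:
{"method": "servo_tool", "body": {
  "deltas": [
    [0, -37, -33, 0, 0, 0, 0],
    [0, -37, -33, 0, 0, 0, 0],
    [0, -37, -33, 0, 0, 0, 0],
    [0, -37, -33, 0, 0, 0, 0],
    [0, -37, -33, 0, 0, 0, 0]
  ]
}}

```text
clock: 0.6
eef_pos: [0.3421, 0.3573, 0.2311]
tool_rot: [-3.141, 0.0, 2.764]
wrist_force: [1.8, 0.2, 0.1]
gripper_width: 0.144
gripper_force: 0.0
```

Call:
{"method": "servo_tool", "body": {
  "deltas": [
    [0, -37, -33, 0, 0, 0, 0],
    [0, -37, -33, 0, 0, 0, 0],
    [0, -37, -33, 0, 0, 0, 0],
    [0, -37, -33, 0, 0, 0, 0],
    [0, -37, -33, 0, 0, 0, 0]
  ]
}}

```text
clock: 1.1
eef_pos: [0.4532, 0.1358, 0.2312]
tool_rot: [-3.141, -0.0, 2.764]
wrist_force: [1.3, -0.2, 0.4]
gripper_width: -0.002
gripper_force: 0.0
```

Call:
{"method": "servo_tool", "body": {
  "deltas": [
    [0, -37, -33, 0, 0, 0, 0],
    [0, -37, -33, 0, 0, 0, 0],
    [0, -37, -33, 0, 0, 0, 0],
    [0, -37, -33, 0, 0, 0, 0],
    [0, -37, -33, 0, 0, 0, 0]
  ]
}}

```text
clock: 1.6
eef_pos: [0.5641, -0.0859, 0.231]
tool_rot: [3.142, -0.001, 2.764]
wrist_force: [1.4, 0.6, -0.2]
gripper_width: -0.001
gripper_force: 0.0
```

Call:
{"method": "servo_tool", "body": {
  "deltas": [
    [0, 0, 0, 0, 0, 0, -7],
    [0, 0, 0, 0, 0, 0, -7],
    [0, 0, 0, 0, 0, 0, -7],
    [0, 0, 0, 0, 0, 0, -5],
    [0, 0, 0, 0, 0, 0, 0]
  ]
}}

```text
clock: 2.1
eef_pos: [0.5634, -0.084, 0.2308]
tool_rot: [3.141, -0.001, -3.066]
wrist_force: [-0.6, 0.4, -0.1]
gripper_width: -0.005
gripper_force: 0.0
```

Call:
{"method": "servo_tool", "body": {
  "deltas": [
    [0, -12, -22, 0, 0, 0, 0],
    [0, -12, -22, 0, 0, 0, 0],
    [0, 0, 0, 40, 0, 0, 0],
    [0, 0, 0, 40, 0, 0, 0],
    [0, 0, 0, 0, 0, 0, 0]
  ]
}}

```text
clock: 2.6
eef_pos: [0.5867, -0.1259, 0.1464]
tool_rot: [3.14, -0.011, -3.067]
wrist_force: [-1.3, 0.6, 0.3]
gripper_width: -0.003
gripper_force: 0.0
```

Run:
```python
from cell import *
from h import *
print(read_state()["eef_pos"])
out=[]
for n in("scene","top"):
    c=read_camera(n);p=proj(c,np.array([[.590,-.126,.098],read_state()["eef_pos"]]));print(n,p.round(1))
    u,v=p[0].astype(int);im=c["image"][v-45:v+45,u-45:u+45]
    out.append(cv2.resize(im,(400,400),interpolation=cv2.INTER_CUBIC))
    print("origin",u-45,v-45)
cv2.imwrite("pics/near.png",np.hstack(out)[:,:,::-1])
# paddle corners via scene0 for check
c=np.load("scene0.npz");print(proj(c,np.array([[.590,-.126,.098]])))
u,v=proj(c,np.array([[.590,-.126,.098]]))[0].astype(int)
cv2.imwrite("pics/pad0.png",cv2.resize(c["image"][v-30:v+30,u-40:u+40],None,fx=8,fy=8,interpolation=cv2.INTER_CUBIC)[:,:,::-1]);print(u-40,v-30)
```

```text
[ 0.58672091 -0.12590576  0.14635053]
scene [[255.6 170.3]
 [253.6 155.5]]
origin 210 125
top [[400.9 156.9]
 [404.7 151.5]]
origin 355 111
[[255.5897695  170.25562732]]
215 140
```

View pics/near.png

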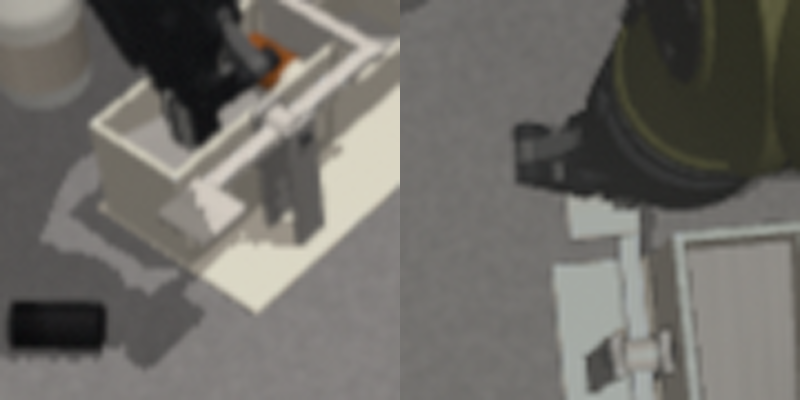

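View pics/pad0.png

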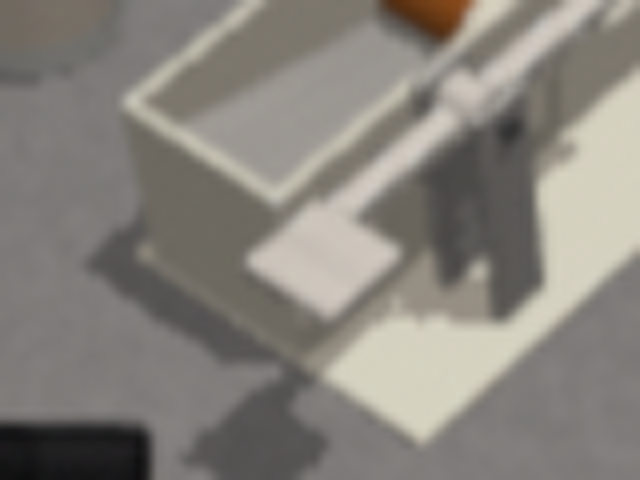

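The closed fingers hang just above the paddle. Its centre in the scene view is about (255,172) against (255.6,170) predicted. I'll nudge 5 mm to the rear and descend.

Call:
{"method": "servo_tool", "body": {
  "deltas": [
    [0, -5, 1, 0, 0, 0, 0],
    [0, 0, 0, 10, 0, 0, 0],
    [0, 0, 0, 10, 0, 0, 0],
    [0, 0, 0, 10, 0, 0, 0],
    [0, 0, 0, 10, 0, 0, 0]
  ]
}}

```text
clock: 3.2
eef_pos: [0.5957, -0.1246, 0.1104]
tool_rot: [3.142, -0.001, -3.066]
wrist_force: [-0.6, 0.9, -0.9]
gripper_width: 0.003
gripper_force: 0.0
```

Call:
{"method": "servo_tool", "body": {
  "deltas": [
    [0, 0, 0, 5, 0, 0, 0],
    [0, 0, 0, 5, 0, 0, 0],
    [0, 0, 0, 5, 0, 0, 0],
    [0, 0, 0, 5, 0, 0, 0]
  ]
}}

```text
clock: 3.6
eef_pos: [0.5964, -0.1245, 0.0914]
tool_rot: [-3.142, 0.001, -3.066]
wrist_force: [-0.5, 0.3, 3.8]
gripper_width: -0.003
gripper_force: 1.9
```

Call:
{"method": "servo_tool", "body": {
  "deltas": [
    [0, 1, 0, 5, 0, 0, 0],
    [0, 1, 0, 5, 0, 0, 0],
    [0, 1, 0, 5, 0, 0, 0],
    [0, 1, 0, 5, 0, 0, 0],
    [0, 0, 0, 2, 0, 0, 0]
  ]
}}

```text
clock: 4.1
eef_pos: [0.5933, -0.1247, 0.0693]
tool_rot: [3.142, 0.003, -3.065]
wrist_force: [4.6, 0.3, 4.7]
gripper_width: 0.001
gripper_force: 3.1
```

Call:
{"method": "servo_tool", "body": {
  "deltas": [
    [0, 0, 0, 0, 0, 0, 0],
    [0, 0, 0, 0, 0, 0, 0],
    [0, 0, 0, 0, 0, 0, 0],
    [0, 0, 0, 0, 0, 0, 0],
    [0, 0, 0, 0, 0, 0, 0]
  ]
}}

```text
clock: 4.6
eef_pos: [0.5934, -0.1247, 0.0697]
tool_rot: [3.142, 0.003, -3.066]
wrist_force: [4.4, -0.2, 4.1]
gripper_width: -0.001
gripper_force: 3.0
```

Run:
```python
from cell import *
from h import *
o=[]
for n,(u,v) in(("scene",(275,150)),("top",(425,205))):
    c=read_camera(n);o.append(cv2.resize(c["image"][v-60:v+60,u-60:u+60],(400,400),interpolation=cv2.INTER_CUBIC))
cv2.imwrite("pics/press.png",np.hstack(o)[:,:,::-1])
```

```text
(no output)
```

View pics/press.png

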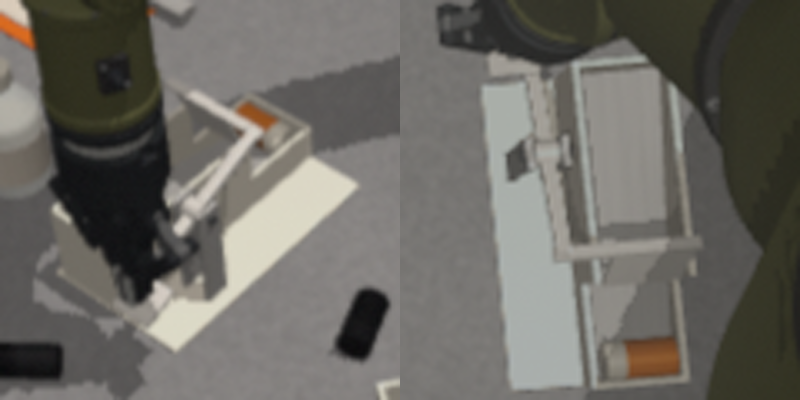

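The vial is in the catch pocket, at the bottom right of the top crop, (645,357). I'll release smoothly and lift clear.

Call:
{"method": "servo_tool", "body": {
  "deltas": [
    [0, 0, 0, -8, 0, 0, 0],
    [0, 0, 0, -8, 0, 0, 0],
    [0, 0, 0, -8, 0, 0, 0],
    [0, 0, 0, -10, 0, 0, 0],
    [0, 0, 0, -20, 0, 0, 0]
  ]
}}

```text
clock: 5.2
eef_pos: [0.5878, -0.1252, 0.1216]
tool_rot: [3.141, -0.01, -3.066]
wrist_force: [-0.5, -0.1, 0.4]
gripper_width: -0.0
gripper_force: 0.0
```

Call:
{"method": "servo_tool", "body": {
  "deltas": [
    [0, 0, 0, -35, 0, 0, 0],
    [0, 0, 0, -35, 0, 0, 0],
    [0, -30, 0, -20, 0, 0, 0],
    [0, 0, 0, 0, 0, 0, 0],
    [0, 0, 0, 0, 0, 0, 0]
  ]
}}

```text
clock: 5.7
eef_pos: [0.6198, -0.1227, 0.2124]
tool_rot: [3.141, -0.005, -3.066]
wrist_force: [-0.5, 0.8, -0.6]
gripper_width: -0.001
gripper_force: 0.0
```

Run:
```python
from cell import *
from h import *
s=read_state();print(s["eef_pos"],s["wrist_force"],s["clock"])
o=[]
for n,(u,v) in(("scene",(275,150)),("top",(425,205))):
    c=read_camera(n);o.append(cv2.resize(c["image"][v-60:v+60,u-60:u+60],(400,400),interpolation=cv2.INTER_CUBIC))
cv2.imwrite("pics/rel.png",np.hstack(o)[:,:,::-1])
```

```text
[ 0.61980991 -0.12271326  0.21236535] [-0.52757361  0.8130786  -0.58351549] 5.7
```

View pics/rel.png

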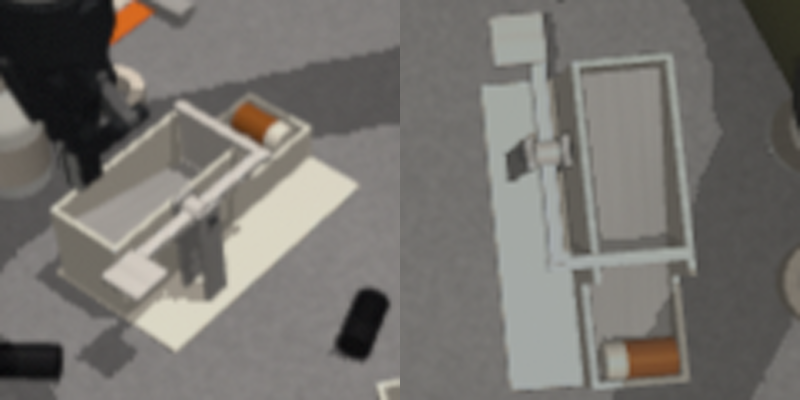

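The vial lies in the pocket, the lever is back up with the gate shut, and the arm is clear.

```bash
python3 -c "
from cell import *
print(job_done())"
```

```text
the job is handed in; nothing more can be done
None
```

I pressed the thick vial's dispenser; its vial rolled into the catch pocket, the gate dropped shut on release, the arm is clear, and the job is handed in (the hand-in gave no verdict).

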